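# Reset the fine bleed of a concentric air valve

## Task

Reset the fine bleed of the bench air valve: turn the small inner knob clockwise until you feel it just come home on its seat, without forcing it, then open it by a quarter turn and let go. The large ring round it holds the pressure setting and must stay as it is, and the jar, the paint bottle and the cup near by stay where they stand.

Things in the scene. Friction and masses are not known exactly. Their poses are not given: they have to be found in the camera images.
- valve: Bench air valve, fixed to the table: round aluminium foot 84 mm across, 8 mm thick; drum 58 mm across up to z = 36 mm; brass hose tails along its own +y and -y, to 53 mm from the axis, at z = 22 mm. Origin: on the axis at the underside; z up along the common axis of its two concentric knobs: a wide outer ring (38 to 56 mm high) and the small inner knob standing out of it (60 to 86 mm high).
- fine_knob: Inner fine knob: fluted aluminium cylinder 22 mm across, 26 mm tall; origin at its underside on the axis, 60 mm high. Runs at about 0.03 N m. Starts 0.45 to 1.15 rad open; the dark line on top does not tell how far. Clockwise it meets a firm stop (home); the stop gives way above 0.24 N m and spoils the seat: halt at about 0.1 N m above running torque. Keep fingertips over 58 mm high.
- knob_top (a point): Centre of the flat top of the inner fine knob, on the valve's axis, 86 mm above the table. Its frame turns with the knob: z up, yaw grows anticlockwise seen from above, which opens.
- ring_mark (a point): Outer end of the white line on the top of the outer pressure ring, 23.5 mm from the axis and 56 mm above the table. The ring is ribbed black plastic, 50 mm across, from 38 to 56 mm high; it turns about the same axis and is light to turn (0.025 N m), so a finger resting on it drags it along.
- needle_tip (a point): Tip of the needle inside the drum, on the axis, out of sight. It is 15.0 mm above the valve's origin when home and rises 0.2 mm per radian that the inner knob is opened (0.31 mm a quarter turn): far less than the error of a reading. Its frame turns with the knob.
- seat (a point): Point on the axis inside the drum, out of sight, 15 mm above the valve's origin give or take 0.3 mm, that stays put unless the stop is forced, and then sinks 0.2 mm per radian.
- siphon_jar: Bystander: clear jar with a grey lid and a tan spout, 34 mm across, 72 mm tall, standing loose to the left of the valve. Origin: centre of its underside.
- paint_grey: Bystander: grey paint bottle with a white pointed cap, 37 mm across, 102 mm tall, standing loose beyond the valve. Origin: centre of its underside.
- mix_cup: Bystander: white mixing cup, 60 mm across, 42 mm tall, standing loose to the right of the valve. Origin: centre of its underside.
Things that resemble listed ones, but are neither listed nor needed, are in the scene too. Of the things like the valve, leave any that is green; of the rest the larger one is meant.

How it is judged:
By the outcome, as a careful person would: the job done as asked, in the order asked, and still so for the second after the job is handed in, with the robot touching nothing.
It also fails if it takes over 61 s, if anything falls off the work surface, if the arm or the gripper's body presses on something with over 40 N, if the wrist force passes 120 N, or if a joint passes its speed limit or range.

## Robot

A 7-joint arm with a two-finger parallel gripper is mounted at the origin on a cart in front of the work surface, level with it; the furniture and walls round the work are solid. World frame = base frame: x ahead of the robot, y to its left, z up, the work surface at z = 0. Lengths are in m, angles in rad, forces in N, time in s.
With the tool pointing down it reaches from about 0.425 to 1.025 m from the base axis. Payload 3.6 kg.
Tool frame: the origin (TCP) lies where the fingers leave the gripper's body, on its centre line; the fingertips stand 73 mm ahead of it and the grasp point (between the pads) lies 54 mm ahead of it; x points along the fingers, y is the direction in which the jaws open and shut, and the axes are right-handed (so a half turn about x gives the same grasp; the last joint's range is limited). The gripper opens to 85 mm and grips with 20 to 120 N. Pads are 22 mm wide; open, the fingers measure 114 mm over their backs; the gripper's body (76 mm by 85 mm) begins 54 mm behind the grasp point. The pads swing forward as they close: fully open they stand 13 mm farther back than shut.
Start: joints at [-1.286, 0.591, 0.048, 1.609, -0.033, 0.943, -0.034], TCP at [0.267, 0.674, 0.304] pointing down, gripper open.
Joint ranges: [-2.69, 2.69], [-0.47, 2.24], [-1.27, 1.36], [0.19, 2.51], [-1.53, 4.68], [0.08, 2.07], [-3.09, 3.09]. Speed limits (rad/s): [2.57, 2.57, 3.14, 3.14, 3.14, 3.14, 3.14].

## Interface

Orientations are given as a unit quaternion [x, y, z, w].
In Python, from bench import arm, kinematics, viewer, workorder, telemetry gives the robot as it stands. The module is installed in compiled form; this text tells all that it offers. Calls block until the motion is done:
- arm.goto(position, orientation): joint-space move of the TCP to a pose.
- arm.move_linear(position, rate=0.15, rot=None, f_stop=None): straight line of the TCP; rot=None keeps the orientation; rate is the mean speed in m/s. With f_stop (N) it stops when the force on the tool has changed by that much, and returns True; else False.
- arm.move_joints(angles): joint-space move.
- arm.command_gripper(opening, squeeze=None): finger opening in m; squeeze is the grip in N (None keeps the last); returns when the fingers have stopped.
- arm.pause(seconds).
- kinematics.inverse_kinematics(position, orientation): joint angles nearest the present ones, or None.
- viewer.get_image(name): name is "side" or "top"; returns a dict with "img" (384x512x3 uint8, red, green, blue), "fx", "fy", "cx", "cy" (pixels), "camera_from_world" (4x4, takes a point from world to camera coordinates). Camera axes: x right, y down, z forward; pixel columns grow to the right and rows downward; lengths in m; the calibration is good to about 2 mm. A picture is of the moment at which its call begins. There is no depth.
A pose or a line that the arm cannot do raises arm.MotionError and nothing moves.
- workorder.job_done(): hands the job in, once; it reports no verdict.
Readings, each from a call of its own:
- telemetry.current_t(): time.
- telemetry.current_qpos(): joint angles.
- telemetry.current_qd(): joint speeds.
- telemetry.current_tau(): joint torques, N m.
- telemetry.current_position(): TCP position.
- telemetry.current_tool_rot(): TCP orientation.
- telemetry.current_contact_force(): force on the tool from outside, world axes, zero at the start.
- telemetry.current_ft_torque(): the same for the moment, N m.
- telemetry.current_grip_width(): finger opening in m.
Only numpy, scipy, OpenCV 4.12 (cv2) and the standard library are available. Lean on these libraries where they do the work, as an engineer would, in place of code of your own. Each camera call takes 0.05 s, during which the arm holds its last target.

## Working session

There is one attempt and no reset: what is moved stays moved. The work goes in short steps, each a Python script; the robot and the scene stay as the last script left them, time stands still between calls to the robot, and variables do not carry over. Pictures are saved under pics/ and viewed, and the job is handed in when it is done.

```bash
mkdir -p pics; ls
python3 - <<'E'
from bench import arm, kinematics, viewer, workorder, telemetry as t
import cv2,numpy as np
for n in("top","side"):
    d=viewer.get_image(n); cv2.imwrite(f"pics/{n}0.png",d["img"][:,:,::-1]); np.savez(f"{n}0.npz",**d)
    print(n,d["fx"],d["fy"],d["cx"],d["cy"],np.round(d["camera_from_world"],4).tolist())
print(t.current_t(),t.current_position(),t.current_tool_rot(),t.current_contact_force(),t.current_ft_torque(),t.current_grip_width())
E
```

```text
pics
top 476.33800662367116 476.33800662367116 255.0212503430311 195.15526429738048 [[0.0134, -0.9999, 0.0042, -0.1687], [-0.9977, -0.0136, -0.0665, 0.5234], [0.0665, -0.0034, -0.9978, 1.0605], [0.0, 0.0, 0.0, 1.0]]
side 370.98621366857293 370.98621366857293 263.09324691990304 193.40904266976986 [[0.9445, -0.3284, -0.0028, -0.5738], [-0.1273, -0.3582, -0.9249, 0.084], [0.3028, 0.8739, -0.3802, 0.9059], [0.0, 0.0, 0.0, 1.0]]
0.1 [0.26719301 0.67331284 0.30282425] [ 0.13202474  0.6946304  -0.13349836  0.69443233] [-0.33690276 -0.465438    0.22704238] [-0.01184151 -0.00587412  0.03796538] 0.08563214892637146
```

View pics/top0.png

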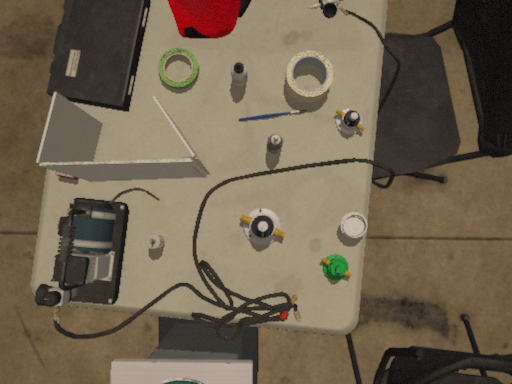

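View pics/side0.png

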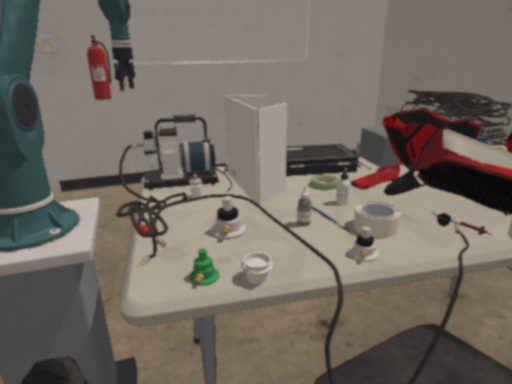

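```bash
cat > h.py <<'E'
import numpy as np
def ray(d,u,v,z):
    M=np.array(d["camera_from_world"]);R=M[:3,:3];c=-R.T@M[:3,3]
    r=R.T@np.array([(u-d["cx"])/d["fx"],(v-d["cy"])/d["fy"],1.0]); return c+r*(z-c[2])/r[2]
def proj(d,p):
    M=np.array(d["camera_from_world"]);q=M[:3,:3]@np.array(p)+M[:3,3]
    return d["fx"]*q[0]/q[2]+d["cx"],d["fy"]*q[1]/q[2]+d["cy"]
E
python3 - <<'E'
import cv2,numpy as np
a=cv2.imread("pics/top0.png");b=cv2.imread("pics/side0.png")
f=lambda i,x,y,w:cv2.resize(i[y:y+w,x:x+w],(390,390),interpolation=cv2.INTER_CUBIC)
cv2.imwrite("pics/crop0.png",np.hstack([f(a,233,195,60),f(b,198,184,60)]))
cv2.imwrite("pics/crop1.png",np.hstack([f(a,320,90,60),f(b,336,210,60)]))
E
```

```text
(no output)
```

View pics/crop0.png

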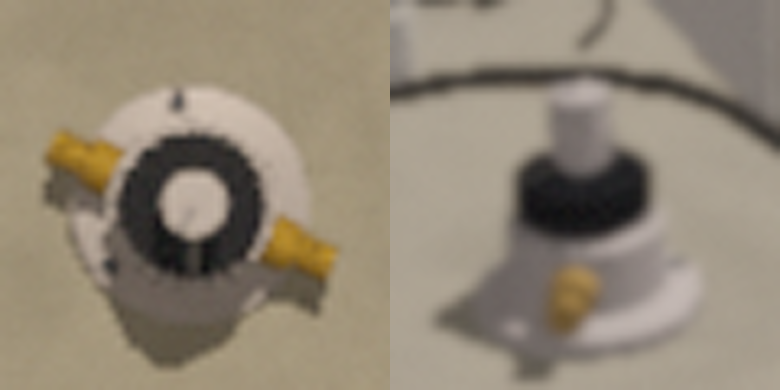

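View pics/crop1.png

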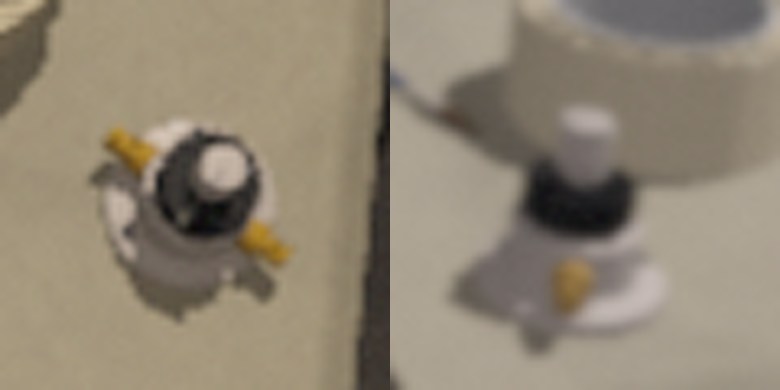

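Run:
```python
import cv2,numpy as np
from h import *
from scipy.spatial.transform import Rotation as Ro
from bench import kinematics,telemetry as t
T=dict(np.load("top0.npz"));S=dict(np.load("side0.npz"))
def mask_c(im,x,y,w,h,th,bright):
    g=cv2.cvtColor(im,cv2.COLOR_RGB2HSV)[y:y+h,x:x+w,2]
    m=((g>th) if bright else (g<th)).astype(np.uint8)
    n,l,s,c=cv2.connectedComponentsWithStats(m)
    for i in range(1,n):
        if s[i][4]>15: print(bright,c[i]+[x,y],s[i]+[x,y,0,0,0])
mask_c(T["img"],248,212,28,28,90,False)
mask_c(T["img"],252,216,20,20,110,True)
mask_c(S["img"],216,194,24,30,105,True)
mask_c(S["img"],212,194,32,34,80,False)
for u,v in[(262.4,225.9)]: print(ray(T,u,v,.086))
p=ray(T,262.4,225.9,.086); print("side proj of top",proj(S,p),"foot top",proj(T,[p[0],p[1],0]))
for n,u,v,z in[("jar",155,242,.07),("paint",274,143,.09),("cup",354,226,.042),("touch",313,195,0)]: print(n,ray(T,u,v,z))
print(Ro.from_quat(t.current_tool_rot()).as_matrix().round(3))
for yaw in np.arange(-3.14,3.1,.52):
    y=np.array([np.cos(yaw),np.sin(yaw),0]);x=np.array([0,0,-1.]);R=np.c_[x,y,np.cross(x,y)]
    q=kinematics.inverse_kinematics([p[0],p[1],.2],Ro.from_matrix(R).as_quat()); print(round(yaw,2),None if q is None else np.round(q,2))
```

```text
False [261.63605442 226.76530612] [251 216  22  22 294]
True [253.57894737 217.57894737] [252 216   6   6  19]
True [262.39784946 225.76344086] [258 221  10  11  93]
True [228.03686636 206.4078341 ] [216 194  24  30 434]
False [217.6 195.3] [212 195  14   2  20]
False [237.42105263 196.31578947] [231 195  13   4  19]
False [226.87064677 214.17412935] [218 208  20  13 201]
[ 0.45621772 -0.17786277  0.086     ]
side proj of top (np.float64(226.36576248405117), np.float64(197.75937832169566)) foot top (np.float64(261.66043891589624), np.float64(225.97742644919157))
jar [0.41883943 0.05101197 0.07      ]
paint [ 0.63254292 -0.20029547  0.09      ]
cup [ 0.45879914 -0.38072688  0.042     ]
touch [ 0.52896531 -0.29517981  0.        ]
[[-0.001  0.369  0.929]
 [-0.002  0.929 -0.369]
 [-1.    -0.002  0.   ]]
-3.14 [ 0.71  0.52 -0.57  2.19  0.53  0.56  2.88]
-2.62 [-0.47  0.83  1.18  2.24 -1.09  0.88 -1.18]
-2.1 [-0.39  0.7   0.99  2.24 -0.95  0.72 -0.82]
-1.58 [-0.09  0.52  0.5   2.23 -0.51  0.51 -0.77]
-1.06 [-0.07  0.51  0.47  2.23 -0.48  0.5  -0.28]
-0.54 [-0.07  0.51  0.48  2.23 -0.49  0.5   0.24]
-0.02 [-0.05  0.5   0.44  2.23 -0.45  0.49  0.72]
0.5 [ 0.01  0.49  0.36  2.22 -0.37  0.48  1.16]
1.02 [ 0.1   0.48  0.23  2.22 -0.24  0.47  1.54]
1.54 [ 0.21  0.47  0.09  2.22 -0.09  0.46  1.91]
2.06 [ 0.31  0.47 -0.04  2.21  0.04  0.46  2.3 ]
2.58 [ 0.4   0.47 -0.15  2.21  0.15  0.47  2.7 ]
```

```bash
cat >> h.py <<'E'
from scipy.spatial.transform import Rotation as Ro
def down(yaw):
    y=np.array([np.cos(yaw),np.sin(yaw),0]);x=np.array([0,0,-1.]);return Ro.from_matrix(np.c_[x,y,np.cross(x,y)]).as_quat()
def yaw_of(q):
    y=Ro.from_quat(q).as_matrix()[:,1];return np.arctan2(y[1],y[0])
E
python3 - <<'E'
from h import *
from bench import arm,kinematics as k,viewer,telemetry as t
import cv2
p0=t.current_position()
for P in([*p0[:2],.5],[.53,-.295,.45],[.53,-.295,.2]):
    print(k.inverse_kinematics(P,down(1.19)),k.inverse_kinematics(P,down(.3)))
arm.move_linear([*p0[:2],.5],rate=.25); print(t.current_t())
arm.goto([.529,-.295,.45],down(.3)); print(t.current_t(),t.current_qpos().round(2))
arm.command_gripper(.024,25); print(t.current_t(),t.current_grip_width())
arm.goto([.529,-.295,.16],down(.3)); print(t.current_t(),t.current_qpos().round(2),t.current_position())
for n in("top","side"):
    d=viewer.get_image(n); cv2.imwrite(f"pics/{n}1.png",d["img"][:,:,::-1])
E
```

```text
[-1.29715394  0.45483891  0.06608635  1.37677096 -0.030024    1.31095659
 -0.04005369] [-1.45765332  0.46766858  0.32434466  1.38510806 -0.14913691  1.31278602
 -0.82777118]
[-0.21049577  0.41778595  0.91842377  1.74464338 -0.35960369  1.15852091
  2.00359826] [-0.24981063  0.44274074  0.99093503  1.74591343 -0.39949343  1.17171897
  1.15637254]
[ 0.293865    0.58515993  0.19726555  1.96451977 -0.1902674   0.60941569
  1.8055932 ] [ 0.12166545  0.62093756  0.449295    1.97217769 -0.43489036  0.64322249
  1.15130268]
1.0333
4.5333 [-0.2   0.41  0.89  1.75 -0.35  1.15  1.1 ]
5.1417 0.02405386604486302
6.2583 [ 0.03  0.72  0.59  1.99 -0.68  0.63  1.38] [ 0.5301892  -0.29579403  0.16123422]
```

Run:
```python
from h import *
from bench import arm,kinematics as k,viewer,telemetry as t
import cv2
f0=t.current_contact_force();m0=t.current_ft_torque();print(t.current_position(),f0,m0)
r=arm.move_linear([.529,-.295,.06],rate=.04,f_stop=4)
print(r,t.current_t(),t.current_position(),t.current_contact_force()-f0,t.current_grip_width())
p=t.current_position();arm.move_linear([*p[:2],p[2]+.03],rate=.15);print(t.current_t(),t.current_position())
```

```text
[ 0.53039944 -0.29570096  0.16172706] [0.3321626  0.33795514 0.31834401] [ 0.01024237 -0.02335126 -0.05807367]
True 8.275 [ 0.52893931 -0.29508538  0.07268034] [-0.84406024  0.74791628  4.41571963] 0.023607170887224832
8.6333 [ 0.52940405 -0.29526354  0.10313806]
```

View pics/top1.png

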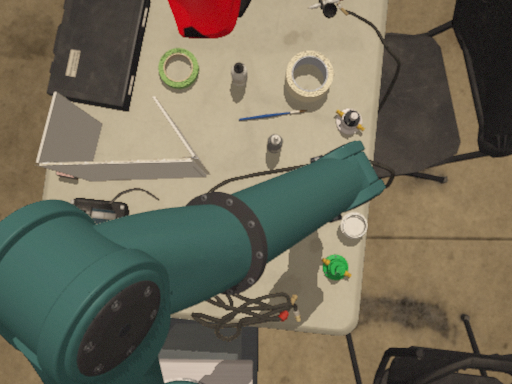

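View pics/side1.png

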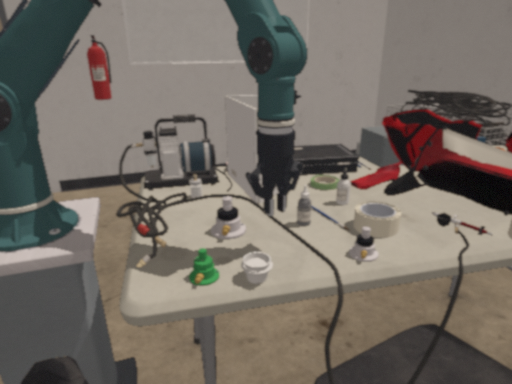

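Run:
```python
from h import *
from bench import arm,kinematics as k,viewer,telemetry as t
import cv2
arm.goto([.529,-.295,.20],down(.3))
arm.command_gripper(.048,25)
arm.goto([.457,-.178,.20],down(.3));print(t.current_t(),t.current_qpos().round(2))
arm.move_linear([.457,-.178,.1365],rate=.1)
arm.pause(.2);print(t.current_t(),t.current_position(),yaw_of(t.current_tool_rot()),t.current_contact_force(),t.current_ft_torque(),t.current_grip_width())
d=viewer.get_image("side");im=d["img"][150:250,160:290,::-1]; cv2.imwrite("pics/side2.png",cv2.resize(im,(780,600),interpolation=cv2.INTER_CUBIC))
```

```text
10.075 [-0.2   0.56  0.66  2.23 -0.66  0.55  1.27]
11.0583 [ 0.45735651 -0.17812515  0.13702226] 0.3000533294667194 [-1.4447721  -0.42535747 -0.2728643 ] [ 0.0046074  -0.00614827 -0.0413777 ] 0.047839310965692196
```

View pics/side2.png

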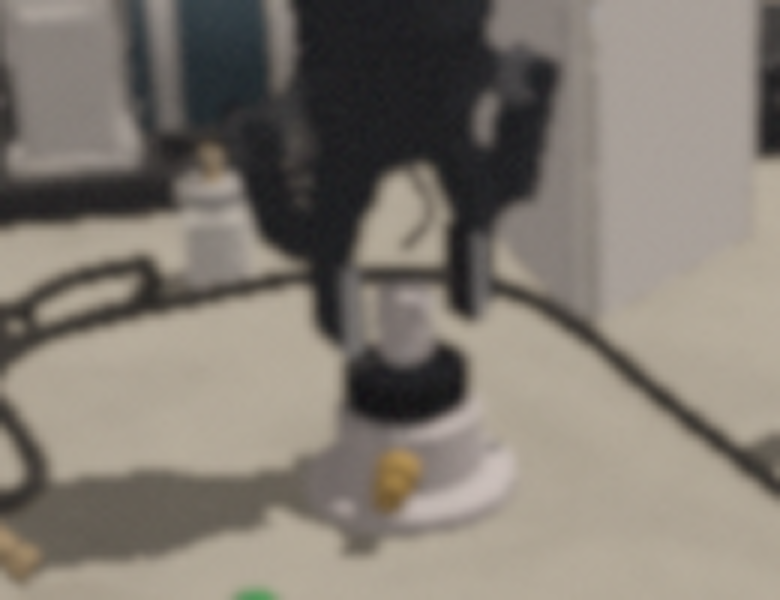

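The knob (405,320 in the crop) stands between the pads (inner faces about 360 and 455), well centred and clear of the ring. I'll close gently and check the forces.

Run:
```python
from h import *
from bench import arm,viewer,telemetry as t
import cv2
f0=t.current_contact_force()
arm.command_gripper(.030,25);print(t.current_grip_width(),t.current_contact_force()-f0)
arm.command_gripper(.018,25);arm.pause(.2)
print(t.current_t(),t.current_grip_width(),t.current_contact_force()-f0,t.current_ft_torque(),t.current_position(),yaw_of(t.current_tool_rot()),t.current_qpos()[6])
for i in range(4): arm.pause(.03);print(t.current_ft_torque().round(4),t.current_contact_force().round(2))
```

```text
0.03012567766383099 [-0.10474322 -0.01034505  0.73768654]
11.85 0.02061857536639968 [-0.99412145  0.93052182  3.35630971] [0.09796132 0.09041204 0.00889753] [ 0.45702816 -0.17798334  0.13660252] 0.30002659222238404 1.3851501644613566
[0.1243 0.0517 0.0275] [ 0.31 -0.34  3.44]
[0.1427 0.0512 0.0256] [-0.74 -0.33  3.34]
[0.1691 0.0536 0.0492] [0.21 1.54 4.79]
[0.1733 0.0789 0.0434] [-0.11  0.34  4.73]
```

```bash
cat >> h.py <<'E'
from bench import arm,telemetry as t
def meas(n=5):
    M=[];F=[]
    for i in range(n):
        arm.pause(.012);M.append(t.current_ft_torque());F.append(t.current_contact_force())
    return np.mean(M,0),np.mean(F,0),np.std(M,0)
def step(d):
    q=np.array(t.current_qpos());raise_=None
def line(tag,cmd):
    m,f,s=meas();print(tag,"t%.2f"%t.current_t(),"cmd%.3f q7 %.4f yaw %.4f"%(cmd,t.current_qpos()[6],yaw_of(t.current_tool_rot())),"Mz %.3f sd%.3f"%(m[2],s[2]),"F",f.round(1),flush=True);return m[2]
E
python3 - <<'E'
from h import *
q=np.array(t.current_qpos());np.save("qg.npy",q)
line("0",q[6])
for d in(-.04,-.08,-.12):
    a=q.copy();a[6]+=d;arm.move_joints(a);line(str(d),a[6])
E
```

```text
0 t12.03 cmd1.385 q7 1.3852 yaw 0.3000 Mz 0.039 sd0.034 F [-0.3  0.8  3.7]
-0.04 t12.32 cmd1.345 q7 1.3459 yaw 0.2606 Mz -0.027 sd0.043 F [-0.2  0.6  2.9]
-0.08 t12.61 cmd1.305 q7 1.3063 yaw 0.2210 Mz -0.026 sd0.043 F [-0.3  0.4  3.8]
-0.12 t12.90 cmd1.265 q7 1.2664 yaw 0.1811 Mz -0.035 sd0.027 F [-0.6  0.6  3.7]
```

Run:
```python
from h import *
q=np.load("qg.npy");log=[]
def go(d,n):
    a=q.copy();a[6]+=d;arm.move_joints(a)
    M=[];T=[]
    for i in range(n):
        arm.pause(.012);M.append(t.current_ft_torque()[2]);T.append(t.current_tau()[6])
    r=(d,np.mean(M),np.mean(T),np.std(T));log.append(r)
    print("%.2f d%.3f q7err %.4f Mz %.3f tau7 %.3f sd%.3f"%(t.current_t(),d,t.current_qpos()[6]-a[6],*r[1:]),flush=True);return r
for d in(-.17,-.22,-.27,-.32,-.36,-.40): go(d,6)
b=np.mean([l[1] for l in log]);bt=np.mean([l[2] for l in log]);print("base",b,bt)
d=-.40
while d>-1.25:
    d-=.02;r=go(d,8)
    if abs(r[1]-b)>.055 or abs(r[2]-bt)>.055:
        M=[];T=[]
        for i in range(12): arm.pause(.012);M.append(t.current_ft_torque()[2]);T.append(t.current_tau()[6])
        print("check",np.mean(M)-b,np.mean(T)-bt)
        if abs(np.mean(M)-b)>.055:break
```

```text
13.20 d-0.170 q7err 0.0015 Mz -0.017 tau7 0.011 sd0.005
13.50 d-0.220 q7err 0.0016 Mz -0.038 tau7 0.011 sd0.005
13.80 d-0.270 q7err 0.0017 Mz -0.005 tau7 0.010 sd0.005
14.10 d-0.320 q7err 0.0017 Mz -0.016 tau7 0.010 sd0.005
14.40 d-0.360 q7err 0.0015 Mz -0.006 tau7 0.013 sd0.003
14.70 d-0.400 q7err 0.0013 Mz -0.030 tau7 0.013 sd0.003
base -0.01877384872747739 0.011388231696400908
15.02 d-0.420 q7err 0.0006 Mz -0.030 tau7 0.021 sd0.001
15.33 d-0.440 q7err 0.0004 Mz -0.026 tau7 0.023 sd0.003
15.65 d-0.460 q7err 0.0003 Mz -0.034 tau7 0.023 sd0.003
15.97 d-0.480 q7err -0.0001 Mz -0.048 tau7 0.025 sd0.001
16.28 d-0.500 q7err -0.0001 Mz -0.019 tau7 0.025 sd0.002
16.60 d-0.520 q7err -0.0001 Mz -0.030 tau7 0.025 sd0.002
16.92 d-0.540 q7err -0.0001 Mz -0.024 tau7 0.025 sd0.002
17.23 d-0.560 q7err -0.0001 Mz -0.020 tau7 0.025 sd0.002
17.55 d-0.580 q7err -0.0001 Mz -0.027 tau7 0.025 sd0.002
17.87 d-0.600 q7err -0.0001 Mz -0.022 tau7 0.025 sd0.002
18.18 d-0.620 q7err -0.0001 Mz -0.018 tau7 0.025 sd0.002
18.50 d-0.640 q7err -0.0001 Mz -0.034 tau7 0.025 sd0.002
18.82 d-0.660 q7err -0.0001 Mz -0.01
[... 506 characters left out ...]
z -0.044 tau7 0.025 sd0.002
21.98 d-0.860 q7err -0.0001 Mz -0.027 tau7 0.025 sd0.002
22.30 d-0.880 q7err -0.0001 Mz -0.026 tau7 0.025 sd0.002
22.62 d-0.900 q7err -0.0001 Mz -0.023 tau7 0.025 sd0.002
22.93 d-0.920 q7err -0.0001 Mz -0.033 tau7 0.025 sd0.002
23.25 d-0.940 q7err -0.0001 Mz -0.030 tau7 0.025 sd0.002
23.57 d-0.960 q7err -0.0001 Mz -0.022 tau7 0.025 sd0.002
23.88 d-0.980 q7err -0.0001 Mz -0.054 tau7 0.025 sd0.002
24.20 d-1.000 q7err -0.0001 Mz -0.005 tau7 0.025 sd0.002
24.52 d-1.020 q7err -0.0001 Mz -0.028 tau7 0.025 sd0.002
24.83 d-1.040 q7err -0.0001 Mz -0.030 tau7 0.025 sd0.002
25.15 d-1.060 q7err 0.0002 Mz 0.065 tau7 -0.063 sd0.002
check 0.06430431636999306 -0.07154564494157967
```

Run:
```python
from h import *
q=np.load("qg.npy")
for d in(-1.062,):
    a=q.copy();a[6]+=d;arm.move_joints(a);M=[];T=[]
    for i in range(16): arm.pause(.012);M.append(t.current_ft_torque()[2]);T.append(t.current_tau()[6])
    print(t.current_t(),d,np.mean(M),np.mean(T),t.current_qpos()[6]-a[6],yaw_of(t.current_tool_rot()),t.current_grip_width())
```

```text
25.6333 -1.062 0.11085243700596296 -0.09692673047538847 0.0003068757201682426 -0.7614475188444085 0.020968802668838365
```

The stop is felt at d≈-1.055: torque is about 0.12 N m above running and the stiffness is about 17 N m/rad. Next I open by a quarter turn, allowing for windup.

Run:
```python
from h import *
from bench import viewer
import cv2
q=np.load("qg.npy")
for d in(-1.04,-.9,-.7,-.5,-.3,-.1,.1,.3,.52):
    a=q.copy();a[6]+=d;arm.move_joints(a);M=[];T=[]
    for i in range(4): arm.pause(.01);M.append(t.current_ft_torque()[2]);T.append(t.current_tau()[6])
    print("%.2f"%t.current_t(),d,"Mz %.3f tau %.3f err %.4f"%(np.mean(M),np.mean(T),t.current_qpos()[6]-a[6]),t.current_grip_width().__round__(4))
arm.pause(.2);print(yaw_of(t.current_tool_rot()),t.current_contact_force(),t.current_position())
arm.command_gripper(.048);arm.pause(.1)
p=t.current_position();print(p)
arm.move_linear([*p[:2],.22],rate=.12)
arm.goto([.45,-.02,.40],t.current_tool_rot());print(t.current_t())
for n in("top","side"):
    dd=viewer.get_image(n); cv2.imwrite(f"pics/{n}3.png",dd["img"][:,:,::-1])
```

```text
25.92 -1.04 Mz 0.021 tau -0.026 err 0.0001 0.0208
26.21 -0.9 Mz 0.022 tau 0.002 err 0.0002 0.021
26.55 -0.7 Mz 0.011 tau -0.006 err 0.0002 0.0212
26.89 -0.5 Mz 0.029 tau 0.000 err -0.0030 0.0203
27.23 -0.3 Mz 0.024 tau 0.015 err -0.0047 0.0206
27.57 -0.1 Mz 0.020 tau 0.018 err -0.0050 0.0212
27.92 0.1 Mz -0.006 tau 0.019 err -0.0051 0.0212
28.26 0.3 Mz 0.016 tau 0.019 err -0.0051 0.0211
28.62 0.52 Mz -0.005 tau 0.018 err -0.0050 0.0209
0.8179203534374304 [-1.03679155  2.5420053   2.77052959] [ 0.4572889  -0.17785857  0.13660623]
[ 0.45703177 -0.17814563  0.13656417]
31.0833
```

View pics/top3.png

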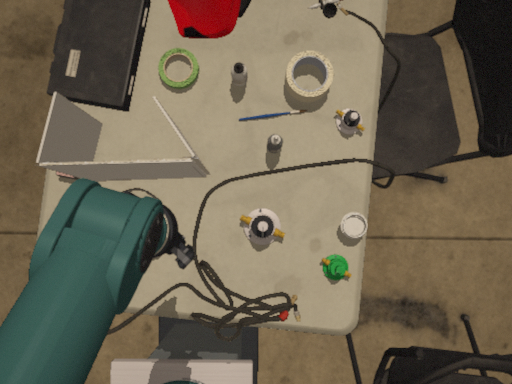

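View pics/side3.png

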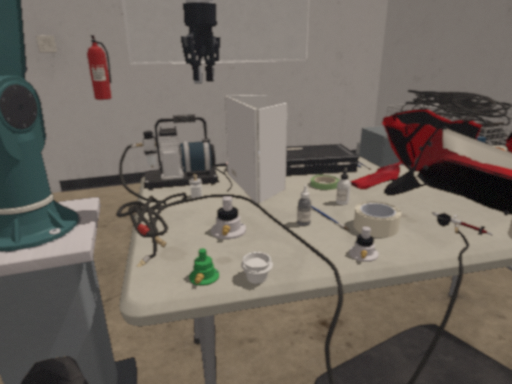

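Run:
```python
import cv2,numpy as np
a=cv2.imread("pics/top0.png");b=cv2.imread("pics/top3.png")
f=lambda i:cv2.resize(i[210:242,246:278],(390,390),interpolation=cv2.INTER_CUBIC)
cv2.imwrite("pics/cmp.png",np.hstack([f(a),f(b)]))
g=lambda i,x,y:cv2.cvtColor(i,cv2.COLOR_BGR2GRAY)[y-16:y+16,x-16:x+16].astype(np.float32)
for n,x,y in(("jar",155,242),("paint",274,143),("cup",354,226),("valve",263,227)):
    print(n,cv2.phaseCorrelate(g(a,x,y),g(b,x,y)),np.abs(g(a,x,y)-g(b,x,y)).mean())
```

```text
jar ((11.254496240983453, -13.170481832535582), -0.06644012127071619) 90.70117
paint ((-0.11535954637586698, 0.009528517732414699), 1.002066527493298) 5.2617188
cup ((0.006040932601521831, 0.023077986822450214), 0.9940986366127618) 5.3515625
valve ((-0.025424144235891788, 0.07884869257840244), 0.9917374344076961) 5.0595703
```

View pics/cmp.png

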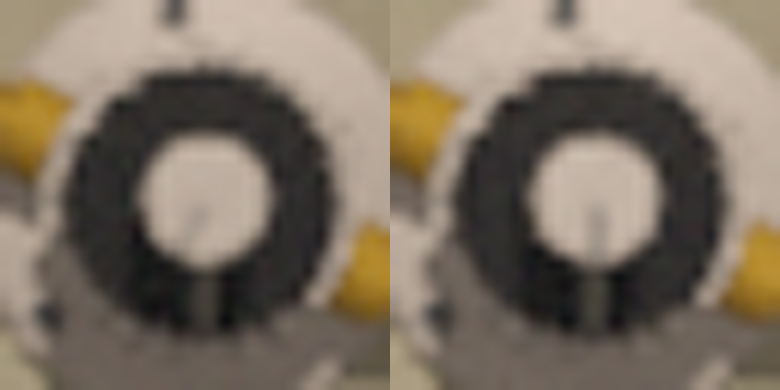

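Run:
```python
import cv2,numpy as np
a=cv2.imread("pics/side0.png",0);b=cv2.imread("pics/side3.png",0)
g=lambda i,x,y:i[y-14:y+14,x-14:x+14].astype(np.float32)
print(cv2.phaseCorrelate(g(a,195,187),g(b,195,187)),np.abs(g(a,195,187)-g(b,195,187)).mean())
from bench import workorder,telemetry as t
print(t.current_t(),t.current_contact_force()); workorder.job_done()
```

```text
((-0.025372799748861752, 0.017223471607726637), 1.036490065521664) 0.86096936
31.1833 [ 0.31196315 -0.09191366 -0.07901253]
the job is handed in; nothing more can be done
```

I closed the fine bleed until it just met its seat, opened it a quarter turn and let go. I then backed the arm clear and handed the job in at about 31 s.

- **Which valve:** three things looked alike in the top view. The one at (337,268) is green, and the one at (350,120) has a foot only about 26 px across. I used the one at (263,226), whose foot is about 37 px.
- **Home:** I turned the knob clockwise in 0.02 rad steps. At about 1.055 rad the joint torque rose sharply and kept rising on a further 2 mrad step. I halted at about 0.12 N m above running torque, roughly 0.15 N m in all, under the 0.24 N m limit.
- **Opening:** by the tool angle, allowing for twist in the grip, the knob opened about 1.57 rad.
- **Pictures before and after:** the knob's line had moved anticlockwise by about 0.5 rad, which agrees with the expected net 0.516 rad. The ring's white line had not moved, nor had the paint bottle or cup (within about 0.1 px in the top view).
- **One check failed:** the arm hid the jar in the last top view, so that comparison was useless. I checked the jar in the side view instead, and it had not moved (0.03 px).
- **Wrist moment:** this reading was noisy (about 0.04 N m), so I took the torque above from the last joint, which read more cleanly. Averaged, the wrist reading showed a similar rise at the stop.

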